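# Take the flanged pin off the microscope stage and show it to the inspection camera

## Task

Wind the microscope's sliding stage all the way out with its hand crank (three full turns, counterclockwise seen from above), then lift the pin that has a flange out of its V-blocks, leaving the plain pin lying where it is. Hold the flanged pin level in the air in front of the side-looking inspection camera, its flange facing the lens squarely, centred on the lens and 60 mm in front of it. Finish while holding it there, still and in the gripper, without having knocked the camera or the things lying about.

Things in the scene. Friction and masses are not known exactly. Their poses are not given: they have to be found in the camera images.
- carriage: Sliding stage: aluminium plate 110 x 130 mm, 14 mm thick, origin at the centre of its underside (plate top 56 mm above the table). Slides along its own +y, 50 mm per crank turn, 150 mm in all; shoving it by hand takes some 30 N. Stations 32 mm either side of its centre along y hold one pin each, lying along x in two 8 mm thick V-blocks at x = +-34 mm; the 60 mm between is free.
- ring_light (a point): Centre of the underside of the microscope's black ring light: 100 mm across, 128 mm above the table, fixed over the stage as it starts, leaving no room for a gripper over the pins. With the stage wound fully out both pins are clear of it. The microscope's head above and its column, farther to the right, reach 366 mm above the table.
- crank (a joint): Turn of the hand crank in rad about its vertical axis: 0 at the start (stage fully in), growing counterclockwise seen from above, to a stop at 18.85 (three full turns, stage fully out). The carriage is geared to it. It has about 0.25 N m of friction (some 6 N at the knob) and stays where it is left.
- crank_knob (a point): Middle of the crank's knob: upright black grip, 22 mm in diameter, from 68 to 108 mm above the table, spinning freely about its own vertical axis, on a flat steel arm (top at 66 mm) 40 mm out from the crank axis (hub top at 69 mm). It may start anywhere on that circle. The crank stands on a round pedestal on the robot's side of the stage.
- crank_axis (a point): Point on the crank's vertical axis, 88 mm above the table, level with the middle of the knob.
- flanged_pin: The pin to show: steel, 0.14 to 0.28 kg, shaft 16 mm in diameter with a disc flange 28 mm in diameter, 12 mm thick, at one end; 106 mm long in all. Origin on its axis, 50 mm from the tail end, 56 mm from the flange's outer face; x runs along the shaft to the flange. Lies level, axis 86 mm above the table, in either station, flange to the carriage's +x side (away from the robot).
- pin_face (a point): Centre of the flanged pin's outer flange face, 56 mm along +x from its origin.
- pin_tail (a point): Centre of the flanged pin's plain tail end, 50 mm along -x from its origin.
- plain_pin: The other pin, to be left: steel shaft 16 mm in diameter, 100 mm long, no flange, in the other station. Origin at its middle on its axis, 86 mm above the table; x along the shaft.
- lens (a point): Centre of the inspection camera's front glass: a level black and aluminium barrel 52 mm in diameter on a white camera body 60 mm square, on a column 316 mm tall standing at the robot's left; the lens height varies (about 190 to 250 mm). Axes as focus.
- focus (a point): The point 60 mm in front of the lens on its axis, where the centre of the flange's face belongs. Its x axis is level and points along the lens axis from here into the lens (so the pin's x must point the same way); z is up.
- ring_gauge: Bystander: steel ring 64 mm across, 22 mm high, lying on the table; origin at the centre of its underside.
- bottle: Bystander: small white bottle with black cap, 44 mm across, 110 mm tall; origin at the centre of its underside.
- screwdriver: Bystander: screwdriver with black handle lying on the table on the robot's side.

How it is judged:
By the outcome, as a careful person would: the job done as asked, in the order asked, and still so for the second after the job is handed in, while the arm keeps its last pose, push and grip.
It also fails if it takes over 72 s, if anything falls off the work surface, if the arm or the gripper's body presses on something with over 40 N, if the wrist force passes 120 N, or if a joint passes its speed limit or range.

## Robot

A 6-joint arm with a two-finger parallel gripper is mounted at the origin on the work surface. World frame = base frame: x ahead of the robot, y to its left, z up, the work surface at z = 0. Lengths are in m, angles in rad, forces in N, time in s.
With the tool pointing down it reaches from about 0.25 to 0.775 m from the base axis. Payload 4 kg.
Tool frame: the origin (TCP) lies at the very end of the fingers, on their centre line; the grasp point (between the pads) lies 19 mm behind it (robot.tcp_to_grasp is the distance from the TCP to the grasp point, in m); z points along the fingers, y is the line along which they close (so a half turn about z gives the same grasp; the last joint's range is limited). The gripper opens to 94 mm and grips with 3 to 60 N. Pads are 16 mm wide; open, the fingers measure 119 mm over their backs; the gripper's body (75 mm by 177 mm) begins 78 mm behind the grasp point.
Start: joints at [1.216, 0.087, 1.371, -0, 1.684, -0.103], TCP at [0.137, 0.533, 0.206] pointing down, gripper open.
Joint ranges: [-3.1, 3.1], [-0.76, 2.03], [0.27, 2.55], [-1.08, 4.22], [0.17, 2.65], [-2.57, 2.57]. Speed limits (rad/s): [2.79, 2.79, 3.14, 3.14, 3.14, 3.14].

## Interface

Orientations are given as [roll, pitch, yaw] about the fixed x, y, z axes, in that order (R = Rz(yaw) Ry(pitch) Rx(roll)).
In Python, from bench import robot gives the robot as it stands.
- The arm moves only by the tool nudge_tcp, called after "Emit:" in YAML: its name, and indented under it one key for each argument. Schema: {"type":"object","properties":{"deltas":{"type":"array","items":{"type":"array","items":{"type":"array","items":{"type":"number"},"minItems":5,"maxItems":5},"minItems":1,"maxItems":20},"minItems":1,"maxItems":1},"only":{"type":"string"},"quiet":{"type":"boolean"},"lines":{"type":"string"}},"required":["deltas"],"additionalProperties":false}. deltas is a list that holds a single list of rows (three levels of brackets), with 1 to 20 rows, each of 5 numbers: the finger opening in m, then dx, dy, dz in m, then a turn about the tool's z in rad; each row shifts and turns the commanded pose from where the row before left it, along the tool's axes as they then stand; what a row does not reach is not made up. A row lasts 1/12 s, in which the tool goes at most 0.0417 m and 0.125 rad, less where a joint would pass 70% of its speed; a pose out of reach is approached as far as the arm can. The fingers move at their own pace and stop on an object; the grip force is fixed at half the most. Time passes only in rows, so rows that do not move let the fingers close. The tool returns the time, the measured TCP pose, the force, the opening and the grip force at its end. only (a regular expression) keeps the lines of the reply that match it, lines (a string "A,B") keeps lines A to B, and quiet returns only ok. Input that does not fit is refused with a message, and nothing moves.
- robot.get_obs(): the state, without advancing time (a new reading comes with each control period).
- robot.snapshot(name): name is "scene" or "top" or "wrist"; returns a dict with "color" (384x512x3 uint8, blue, green, red), "fx", "fy", "cx", "cy" (pixels), "k1" (the pictures are not rectified: a ray, as slopes to the right and down, at radius r is drawn at 1 + k1 r^2 times it, then the intrinsics apply), "extrinsics" (4x4, takes a point from world to camera coordinates). Camera axes: x right, y down, z forward; pixel columns grow to the right and rows downward; lengths in m; the calibration is good to about 2 mm. A picture is of the moment at which its call begins. There is no depth.
- robot.close_job(): hands the job in; it is judged then, once.
The state is a dict: "time": time; "joint_positions": joint angles; "qvel": joint speeds; "joint_torque": joint torques, N m; "tool_pos": TCP position; "ee_rot": TCP orientation; "wrist_force": force on the tool from outside, world axes, zero at the start; "wrist_torque": the same for the moment, N m; "width": finger opening in m; "finger_force": force on a finger pad.
Only numpy, scipy, OpenCV 4.12 (cv2) and the standard library are available. Lean on these libraries where they do the work, as an engineer would, in place of code of your own. Each camera call takes 0.05 s, during which the arm holds its last target. There are 200 camera calls.

## Working session

There is one attempt and no reset: what is moved stays moved. The work goes in short steps, Python scripts to look and compute and a tool call to move; the robot and the scene stay as the last step left them, time stands still between calls to the robot, and variables do not carry over. Pictures are saved under pics/ and viewed, at most 10 in all, crops included, and the job is handed in when it is done.

```bash
ls; mkdir -p pics
```

Run:
```python
from bench import robot
import cv2,numpy as np
for n in ("scene","top"):
    s=robot.snapshot(n); cv2.imwrite(f"pics/{n}0.png",s["color"])
    print(n,s["fx"],s["fy"],s["cx"],s["cy"],s["k1"]); print(np.round(s["extrinsics"],4).tolist())
o=robot.get_obs(); print(o["time"],o["tool_pos"],o["ee_rot"])
```

```text
bench.py
pics
scene 426.02281215741596 426.02281215741596 262.0286232191336 193.10346617133445 -0.060215673427259295
[[0.5365, 0.8439, -0.0004, -0.3453], [0.4707, -0.2996, -0.8299, -0.166], [-0.7004, 0.4451, -0.5579, 1.3722], [0.0, 0.0, 0.0, 1.0]]
top 451.57706493386905 451.57706493386905 259.7455247650668 197.05386960731676 0.021594747919009304
[[-0.0088, -0.9999, -0.0074, 0.0519], [-0.9931, 0.0096, -0.1169, 0.5773], [0.117, 0.0063, -0.9931, 1.0212], [0.0, 0.0, 0.0, 1.0]]
0.1 [0.13688483 0.5322026  0.2044301 ] [-3.13966283e+00 -1.91446769e-04  2.88977107e+00]
```

View pics/scene0.png

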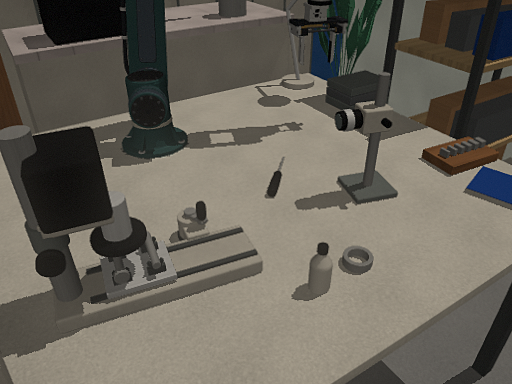

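View pics/top0.png

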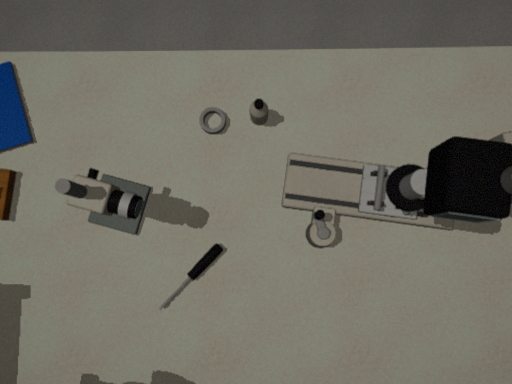

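The scene picture shows the stage lower left with its crank knob at (201,210), and the camera column at (372,130) with its lens at (342,121). The bottle and ring lie in front. In the top picture the knob cap is at (319,215), the pedestal near (322,234), and the lens barrel end near (140,207), facing right and slightly down.

Create h.py:
```python
from bench import robot
import cv2,numpy as np
from scipy.spatial.transform import Rotation as Ro
def cam(s):
    K=np.array([[s["fx"],0,s["cx"]],[0,s["fy"],s["cy"]],[0,0,1]]); return K,np.array([s["k1"],0,0,0,0.]),np.array(s["extrinsics"])
def ray(s,uv):
    K,D,E=cam(s); p=cv2.undistortPoints(np.array([[uv]],float),K,D)[0,0]
    R=E[:3,:3]; return -R.T@E[:3,3], R.T@np.array([p[0],p[1],1])
def onz(s,uv,z):
    o,d=ray(s,uv); return o+d*(z-o[2])/d[2]
def proj(s,P):
    K,D,E=cam(s); return cv2.projectPoints(np.array(P,float).reshape(-1,1,3),cv2.Rodrigues(E[:3,:3])[0],E[:3,3],K,D)[0][:,0]
def tri(*sr):
    A=np.zeros((3,3));b=np.zeros(3)
    for s,uv in sr:
        o,d=ray(s,uv); d=d/np.linalg.norm(d); M=np.eye(3)-np.outer(d,d); A+=M;b+=M@o
    return np.linalg.solve(A,b)
def tool():
    o=robot.get_obs(); return o,np.array(o["tool_pos"]),Ro.from_euler("xyz",o["ee_rot"]).as_matrix()
```

Run:
```python
from h import *
t=robot.snapshot("top");s=robot.snapshot("scene")
print("knob",onz(t,(319.5,215),.108),tri((t,(319.5,215)),(s,(201,204))))
print("hub",onz(t,(322,236),.045))
print("bottle",onz(t,(259,104),.11),"ring",onz(t,(213,120),.02))
a=cv2.resize(t["color"][195:255,280:360],None,fx=5,fy=5,interpolation=2)
b=cv2.resize(t["color"][165:225,65:145],None,fx=5,fy=5,interpolation=2)
c=cv2.resize(s["color"][190:250,150:230],None,fx=5,fy=5,interpolation=2)
d=cv2.resize(s["color"][90:150,325:405],None,fx=5,fy=5,interpolation=2)
im=np.vstack([np.hstack([a,b]),np.hstack([c,d])]).astype(float)*1.7
cv2.imwrite("pics/z1.png",np.clip(im,0,255).astype(np.uint8))
```

```text
knob [ 0.52881783 -0.08252759  0.108     ] [ 0.52957947 -0.08260033  0.10212076]
hub [ 0.48549112 -0.09496835  0.045     ]
bottle [0.77679174 0.04594604 0.11      ] ring [0.76800971 0.15800605 0.02      ]
```

View pics/z1.png

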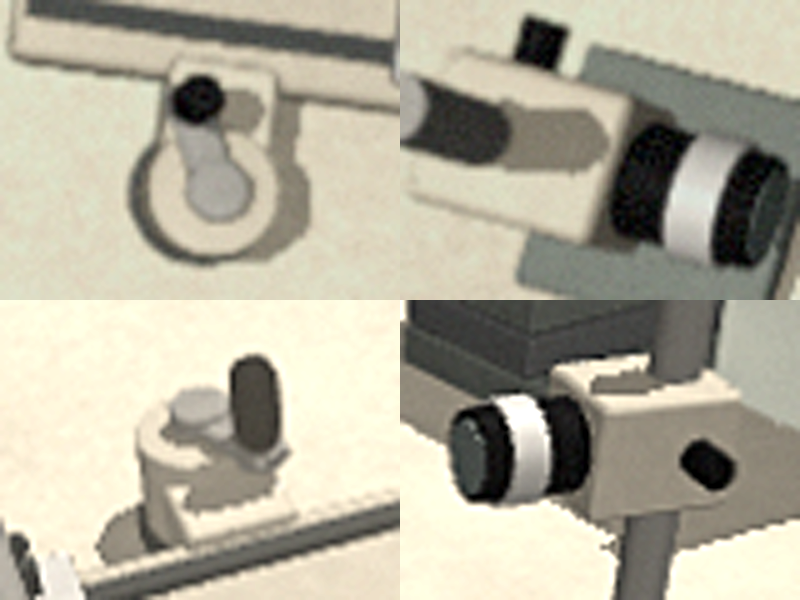

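The zoomed picture shows four things: knob cap at (319.6,214.6) and hub at (323.6,233) in the top view, and the lens glass at (139.6,206.2) in top and (338.4,124) in scene.

Run:
```python
from h import *
t=robot.snapshot("top");s=robot.snapshot("scene")
k=onz(t,(319.6,214.6),.108);h=onz(t,(323.6,233),.069)
print("knob",k,"hub",h,np.linalg.norm((k-h)[:2]))
L=tri((t,(139.6,206.2)),(s,(338.4,124)));print("lens",L,proj(t,L),proj(s,L))
# barrel midline via white ring
f=lambda x,y:((x-400)/5+65,y/5+165); g=lambda x,y:((x-400)/5+325,(y-300)/5+90)
def pl(c,a,b):
    o,d1=ray(c,a);_,d2=ray(c,b);return np.cross(d1,d2)
n1=pl(t,f(768,209),f(640,180)); n2=pl(s,g(475,458+0),g(572,446))
ax=np.cross(n1,n2);ax/=np.linalg.norm(ax);print("axis",ax,np.degrees(np.arctan2(ax[1],ax[0])))
print("ring light",onz(t,(407,188),.135))
e=[onz(t,p,.042) for p in [(290,155),(283,208)]]; print("rail end",e, "angle",np.degrees(np.arctan2(*(e[1]-e[0])[[1,0]])))
print("stage left edge",onz(t,(364,166),.056),onz(t,(360,210),.056))
# plain-pin-ish line in view
print("head corners",[onz(t,p,.366) for p in [(440,140),(428,165),(427,210)]])
a=cv2.resize(t["color"][135:235,275:435],None,fx=5,fy=5,interpolation=2)
cv2.imwrite("pics/z2.png",np.clip(a*1.7,0,255).astype(np.uint8))
```

```text
knob [ 0.5296812  -0.08276428  0.108     ] hub [ 0.49141875 -0.0955847   0.069     ] 0.0403531733876589
lens [0.54161263 0.27995157 0.20322083] [[139.96184398 206.45267757]] [[338.75438336 123.92239791]]
axis [ 0.2308407   0.97267012 -0.02500832] 76.64917489018639
ring light [ 0.5821037  -0.26444176  0.135     ]
rail end [array([ 0.67537028, -0.02520533,  0.042     ]), array([ 0.5508505 , -0.00697725,  0.042     ])] angle 171.67179374628878
stage left edge [ 0.64478771 -0.19392215  0.056     ] [ 0.5433533  -0.18125771  0.056     ]
head corners [array([ 0.62836393, -0.24649696,  0.366     ]), array([ 0.5877496 , -0.22528753,  0.366     ]), array([ 0.51550873, -0.21997783,  0.366     ])]
```

View pics/z2.png

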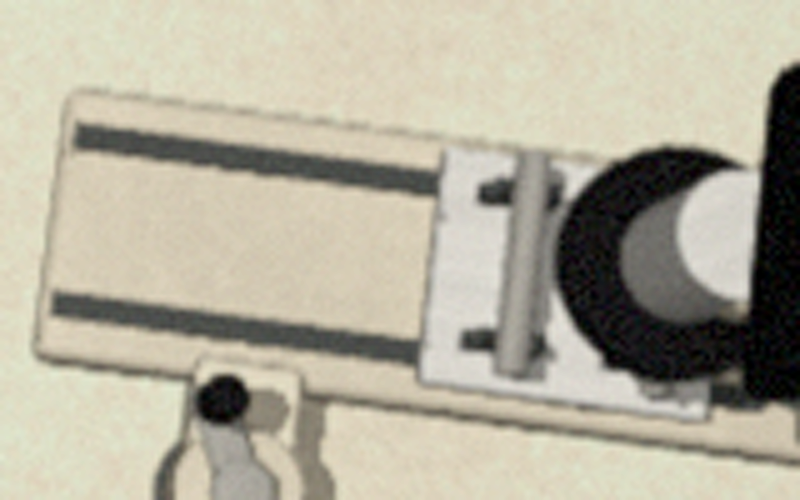

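The picture shows a plain pin lying in the left station at (520,265). The other pin is hidden under the ring light. Crank circle radius checks at 40.4 mm. Next I move over the knob, then turn.

Emit:
nudge_tcp:
  deltas:
    - [[0.05,-0.0267,-0.0249,0,0],[0.05,-0.0267,-0.0249,0,0],[0.05,-0.0267,-0.0249,0,0],[0.05,-0.0267,-0.0249,0,0],[0.05,-0.0267,-0.0249,0,0],[0.05,-0.0267,-0.0249,0,0],[0.05,-0.0267,-0.0249,0,0],[0.05,-0.0267,-0.0249,0,0],[0.05,-0.0267,-0.0249,0,0],[0.05,-0.0267,-0.0249,0,0],[0.05,-0.0267,-0.0249,0,0],[0.05,-0.0267,-0.0249,0,0],[0.05,-0.0267,-0.0249,0,0],[0.05,-0.0267,-0.0249,0,0],[0.05,-0.0267,-0.0249,0,0],[0.05,-0.0267,-0.0249,0,0],[0.05,-0.0267,-0.0249,0,0],[0.05,-0.0267,-0.0249,0,0],[0.05,-0.0267,-0.0249,0,0],[0.05,-0.0267,-0.0249,0,0]]

```text
time: 1.97
tool_pos: [0.5308, -0.0844, 0.2054]
ee_rot: [3.141, 0.0, 2.889]
wrist_force: [-0.3, 0.6, 0.4]
width: 0.05
finger_force: 0.0
```

Emit:
nudge_tcp:
  deltas:
    - [[0.05,0,0,0,0.125],[0.05,0,0,0,0.125],[0.05,0,0,0,0.125],[0.05,0,0,0,0.125],[0.05,0,0,0,0.125],[0.05,0,0,0,0.125],[0.05,0,0,0,0.125],[0.05,0,0,0,0.125],[0.05,0,0,0,0.125],[0.05,0,0,0,0.125],[0.05,0,0,0,0.125],[0.05,0,0,0,0.125],[0.05,0,0,0,0.125],[0.05,0,0,0,0.125]]

```text
time: 3.13
tool_pos: [0.5301, -0.0826, 0.2054]
ee_rot: [-3.141, -0.0, 1.134]
wrist_force: [0.1, -0.2, -0.2]
width: 0.0503
finger_force: 0.0
```

Emit:
nudge_tcp:
  deltas:
    - [[0.05,0,0,0,0.125],[0.05,0,0,0,0.125],[0.05,0,0,0,0.125],[0.05,0,0,0,0.125],[0.05,0,0,0,0.125],[0.05,0,0,0,0.125],[0.05,0,0,0,0.125],[0.05,0,0,0,0.125],[0.05,0,0,0,0.125],[0.05,0,0,0,0.125],[0.05,0,0,0,0.125],[0.05,0,0,0,0.125],[0.05,0,0,0,0.125],[0.05,0,0,0,0.125],[0.05,0,0,0,0],[0.05,0,0,0,0]]

```text
time: 4.47
tool_pos: [0.5301, -0.0826, 0.2054]
ee_rot: [-3.142, 0.0, -0.607]
wrist_force: [0.2, -0.2, -0.1]
width: 0.0499
finger_force: 0.0
```

Run:
```python
from h import *
s=robot.snapshot("wrist"); cv2.imwrite("pics/w1.png",s["color"]); o,p,R=tool()
print(o["time"],p,o["ee_rot"],o["joint_positions"]); print(R.T@(np.array([.5297,-.0828,.094])-p))
print(proj(s,[[.5297,-.0828,.108],[.4914,-.0956,.069]]))
```

```text
4.5167 [ 0.53008027 -0.08262587  0.2053937 ] [-3.14151595e+00  1.62124429e-04 -6.07204341e-01] [-2.60412566e-01  5.71771396e-02  1.40285789e+00  1.28025791e-04
  1.68168402e+00  1.91760227e+00]
[-0.00019488  0.00036852  0.11139371]
[[255.71400768 197.22666134]
 [286.09053558 210.54454462]]
```

View pics/w1.png

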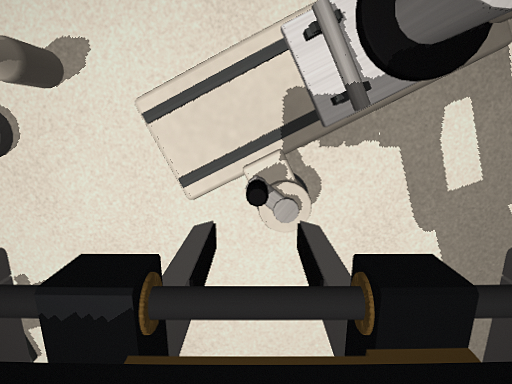

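The wrist picture shows the knob at (257,192) and the hub at (286,210), where I predicted them. Descending to grip.

Emit:
nudge_tcp:
  deltas:
    - [[0.05,0,0,0.03,0],[0.05,0,0,0.03,0],[0.05,0,0,0.03,0],[0.05,0,0,0.0214,0],[0.05,0,0,0,0],[0.0,0,0,0,0],[0.0,0,0,0,0],[0.0,0,0,0,0],[0.0,0,0,0,0],[0.0,0,0,0,0],[0.0,0,0,0,0],[0.0,0,0,0,0]]

```text
time: 5.52
tool_pos: [0.5309, -0.0837, 0.096]
ee_rot: [3.141, -0.003, -0.61]
wrist_force: [-1.8, -2.6, 4.6]
width: 0.0201
finger_force: 30.0
```

Run:
```python
from h import *
o,p,R=tool(); print(o["width"],p,o["ee_rot"])
A=np.array([.4914,-.0956]); v=p[:2]-A; r=np.linalg.norm(v); a0=np.arctan2(v[1],v[0]); print("r",r,np.degrees(a0))
q=[.04*np.array([np.cos(a0+i*np.pi/12),np.sin(a0+i*np.pi/12)]) for i in range(25)]
for i in range(24):
    d=q[i+1]-q[i]; w=R.T@np.array([*d,0]); print("%.4f %.4f"%(w[0],w[1]),end="; ")
```

```text
0.020137941756652945 [ 0.53089524 -0.08369282  0.09600305] [ 3.14125693 -0.00343814 -0.61040323]
r 0.041251117936916895 16.777209737039502
-0.0090 -0.0053; -0.0101 -0.0028; -0.0104 -0.0001; -0.0101 0.0026; -0.0091 0.0051; -0.0075 0.0073; -0.0053 0.0090; -0.0028 0.0101; -0.0001 0.0104; 0.0026 0.0101; 0.0051 0.0091; 0.0073 0.0075; 0.0090 0.0053; 0.0101 0.0028; 0.0104 0.0001; 0.0101 -0.0026; 0.0091 -0.0051; 0.0075 -0.0073; 0.0053 -0.0090; 0.0028 -0.0101; 0.0001 -0.0104; -0.0026 -0.0101; -0.0051 -0.0091; -0.0073 -0.0075;
```

Emit:
nudge_tcp:
  deltas:
    - [[0,-0.0090,-0.0053,0,0],[0,-0.0101,-0.0028,0,0],[0,-0.0104,-0.0001,0,0],[0,-0.0101,0.0026,0,0],[0,-0.0091,0.0051,0,0],[0,-0.0075,0.0073,0,0]]

```text
time: 6.02
tool_pos: [0.4841, -0.0557, 0.0961]
ee_rot: [-3.135, -0.009, -0.61]
wrist_force: [8.0, 0.2, 0.5]
width: 0.0202
finger_force: 30.0
```

Emit:
nudge_tcp:
  deltas:
    - [[0,-0.0053,0.0090,0,0],[0,-0.0028,0.0101,0,0],[0,-0.0001,0.0104,0,0],[0,0.0026,0.0101,0,0],[0,0.0051,0.0091,0,0],[0,0.0073,0.0075,0,0]]

```text
time: 6.52
tool_pos: [0.4532, -0.1033, 0.0959]
ee_rot: [-3.136, 0.003, -0.609]
wrist_force: [-3.9, 6.3, 9.6]
width: 0.0205
finger_force: 30.0
```

Emit:
nudge_tcp:
  deltas:
    - [[0,0.0090,0.0053,0,0],[0,0.0101,0.0028,0,0],[0,0.0104,0.0001,0,0],[0,0.0101,-0.0026,0,0],[0,0.0091,-0.0051,0,0],[0,0.0075,-0.0073,0,0]]

```text
time: 7.02
tool_pos: [0.5025, -0.1339, 0.0959]
ee_rot: [3.139, 0.001, -0.611]
wrist_force: [-6.5, -1.3, 9.9]
width: 0.0206
finger_force: 30.0
```

Emit:
nudge_tcp:
  deltas:
    - [[0,0.0053,-0.0090,0,0],[0,0.0028,-0.0101,0,0],[0,0.0001,-0.0104,0,0],[0,-0.0026,-0.0101,0,0],[0,-0.0051,-0.0091,0,0],[0,-0.0073,-0.0075,0,0]]

```text
time: 7.52
tool_pos: [0.5314, -0.0856, 0.096]
ee_rot: [3.138, -0.007, -0.611]
wrist_force: [-1.6, -7.9, 4.5]
width: 0.0206
finger_force: 30.0
```

Emit:
nudge_tcp:
  deltas:
    - [[0,-0.0090,-0.0053,0,0],[0,-0.0101,-0.0028,0,0],[0,-0.0104,-0.0001,0,0],[0,-0.0101,0.0026,0,0],[0,-0.0091,0.0051,0,0],[0,-0.0075,0.0073,0,0],[0,-0.0053,0.0090,0,0],[0,-0.0028,0.0101,0,0],[0,-0.0001,0.0104,0,0],[0,0.0026,0.0101,0,0],[0,0.0051,0.0091,0,0],[0,0.0073,0.0075,0,0]]

```text
time: 8.52
tool_pos: [0.4532, -0.1033, 0.0959]
ee_rot: [-3.136, 0.003, -0.609]
wrist_force: [-4.4, 7.1, 9.6]
width: 0.0202
finger_force: 30.0
```

Emit:
nudge_tcp:
  deltas:
    - [[0,0.0090,0.0053,0,0],[0,0.0101,0.0028,0,0],[0,0.0104,0.0001,0,0],[0,0.0101,-0.0026,0,0],[0,0.0091,-0.0051,0,0],[0,0.0075,-0.0073,0,0],[0,0.0053,-0.0090,0,0],[0,0.0028,-0.0101,0,0],[0,0.0001,-0.0104,0,0],[0,-0.0026,-0.0101,0,0],[0,-0.0051,-0.0091,0,0],[0,-0.0073,-0.0075,0,0]]

```text
time: 9.52
tool_pos: [0.5314, -0.0856, 0.096]
ee_rot: [3.138, -0.007, -0.611]
wrist_force: [-1.0, -7.7, 5.5]
width: 0.0205
finger_force: 30.0
```

Run:
```python
from h import *
s=robot.snapshot("top");cv2.imwrite("pics/t2.png",np.clip(cv2.resize(s["color"][130:250,260:420],None,fx=5,fy=5)*1.7,0,255).astype(np.uint8))
```

```text
(no output)
```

View pics/t2.png

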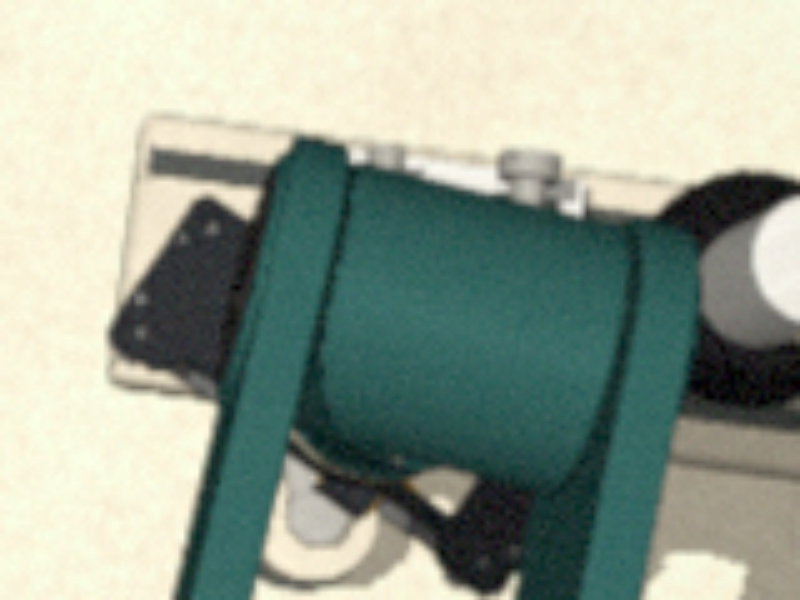

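The picture shows the stage about 100 mm out and the flange of the right-hand pin at (530,165). Now the third turn, pushing lightly into the stop.

Emit:
nudge_tcp:
  deltas:
    - [[0,-0.0090,-0.0053,0,0],[0,-0.0101,-0.0028,0,0],[0,-0.0104,-0.0001,0,0],[0,-0.0101,0.0026,0,0],[0,-0.0091,0.0051,0,0],[0,-0.0075,0.0073,0,0],[0,-0.0053,0.0090,0,0],[0,-0.0028,0.0101,0,0],[0,-0.0001,0.0104,0,0],[0,0.0026,0.0101,0,0],[0,0.0051,0.0091,0,0],[0,0.0073,0.0075,0,0]]

```text
time: 10.57
tool_pos: [0.4533, -0.1033, 0.0959]
ee_rot: [-3.136, 0.003, -0.609]
wrist_force: [-3.5, 6.7, 9.8]
width: 0.0204
finger_force: 30.0
```

Emit:
nudge_tcp:
  deltas:
    - [[0,0.0090,0.0053,0,0],[0,0.0101,0.0028,0,0],[0,0.0104,0.0001,0,0],[0,0.0101,-0.0026,0,0],[0,0.0091,-0.0051,0,0],[0,0.0075,-0.0073,0,0],[0,0.0053,-0.0090,0,0],[0,0.0028,-0.0101,0,0],[0,0.0001,-0.0104,0,0],[0,-0.0026,-0.0101,0,0],[0,-0.0051,-0.0091,0,0],[0,-0.0073,-0.0075,0,0]]

```text
time: 11.57
tool_pos: [0.5314, -0.0855, 0.096]
ee_rot: [3.138, -0.006, -0.611]
wrist_force: [-1.3, -7.2, 4.9]
width: 0.0206
finger_force: 30.0
```

Emit:
nudge_tcp:
  deltas:
    - [[0,-0.003,-0.0016,0,0],[0,0,0,0,0]]

```text
time: 11.73
tool_pos: [0.5307, -0.0833, 0.0961]
ee_rot: [3.138, -0.01, -0.61]
wrist_force: [2.6, -9.0, 2.8]
width: 0.0205
finger_force: 30.0
```

Emit:
nudge_tcp:
  deltas:
    - [[0,-0.003,-0.0016,0,0],[0,0,0,0,0]]

```text
time: 11.9
tool_pos: [0.5305, -0.0829, 0.0962]
ee_rot: [3.136, -0.015, -0.612]
wrist_force: [5.0, -14.5, 0.4]
width: 0.0203
finger_force: 30.0
```

Emit:
nudge_tcp:
  deltas:
    - [[0,-0.003,-0.0012,0,0],[0,0,0,0,0]]

```text
time: 12.07
tool_pos: [0.5302, -0.0826, 0.0963]
ee_rot: [3.134, -0.021, -0.613]
wrist_force: [7.3, -19.8, -2.3]
width: 0.0207
finger_force: 30.0
```

Force rises to about 20 N against the stop, so the stage is fully out. Releasing and rising.

Emit:
nudge_tcp:
  deltas:
    - [[0.05,0.006,0.003,0,0],[0.05,0,0,0,0],[0.05,0,0,0,0],[0.05,0,0,0,0],[0.05,0,0,-0.03,0],[0.05,0,0,-0.035,0],[0.05,0,0,-0.035,0],[0.05,0,0,-0.035,0],[0.05,-0.03,0,0,-0.12],[0.05,-0.03,0,0,-0.12],[0.05,-0.03,0,0,-0.12],[0.05,-0.03,0,0,-0.12],[0.05,0,0,0,0]]

```text
time: 13.15
tool_pos: [0.4164, -0.0279, 0.2293]
ee_rot: [-3.14, 0.001, -0.124]
wrist_force: [0.6, 0.4, -0.8]
width: 0.0501
finger_force: 0.0
```

Run:
```python
from h import *
for n in("wrist","top","scene"):
    s=robot.snapshot(n);cv2.imwrite(f"pics/{n}3.png",s["color"]); 
    P=[[.605,-.103,.056],[.553,-.065,.086],[.659,-.078,.086],[.551,-.128,.086],[.656,-.142,.086]]
    print(n,np.round(proj(s,P)).tolist())
o,p,R=tool();print(o["time"],p,o["ee_rot"])
w=cv2.imread("pics/wrist3.png");t=cv2.imread("pics/top3.png")[130:250,260:420]
cv2.imwrite("pics/m3.png",np.clip(np.vstack([cv2.resize(w,(480,360)),cv2.resize(t,(320,240))[:, :].repeat(1,0) if 0 else cv2.copyMakeBorder(cv2.resize(t,(320,240)),0,0,0,160,0)])*1.6,0,255).astype(np.uint8))
```

```text
wrist [[306.0, -7.0], [277.0, 45.0], [278.0, -82.0], [342.0, 39.0], [349.0, -87.0]]
top [[325.0, 184.0], [310.0, 205.0], [315.0, 158.0], [339.0, 206.0], [344.0, 159.0]]
scene [[209.0, 243.0], [214.0, 213.0], [232.0, 243.0], [186.0, 222.0], [202.0, 254.0]]
13.3 [ 0.42059952 -0.02974549  0.22920325] [-3.14122618e+00 -1.15659270e-03 -1.30538090e-01]
```

View pics/m3.png

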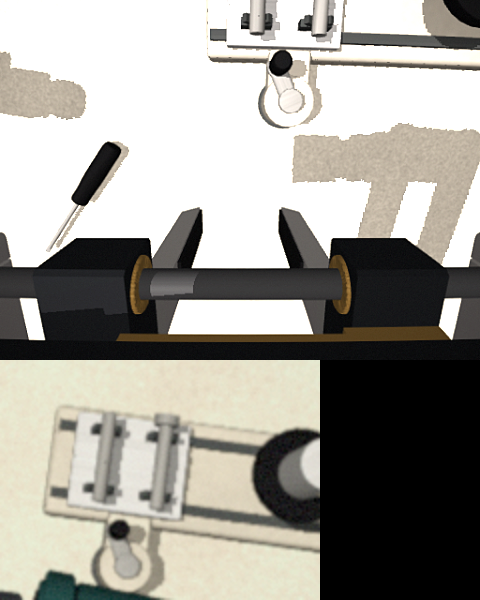

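The picture shows the stage fully out. The flanged pin is the right-hand one, flange at about (343,158) in top pixels, and both pins are clear of the ring light. Moving closer for a wrist measurement.

Emit:
nudge_tcp:
  deltas:
    - [[0.05,0.03,0.0132,0.008,0],[0.05,0.03,0.0132,0.008,0],[0.05,0.03,0.0132,0.008,0],[0.05,0.03,0.0132,0.008,0],[0.05,0.03,0.0132,0.008,0],[0.05,0,0,0,0],[0.05,0,0,0,0],[0.05,0,0,0,0]]

```text
time: 13.97
tool_pos: [0.5607, -0.115, 0.1883]
ee_rot: [-3.141, 0.002, -0.131]
wrist_force: [-0.3, 0.3, 0.2]
width: 0.0499
finger_force: 0.0
```

Run:
```python
from h import *
s=robot.snapshot("wrist");o,p,R=tool();print(o["time"],p,o["ee_rot"])
cv2.imwrite("pics/w4.png",s["color"]);np.save("w4.npy",s,allow_pickle=True)
cv2.imwrite("pics/w4z.png",np.clip(cv2.resize(s["color"][0:240,150:470],None,fx=2.5,fy=2.5)*1.3,0,255).astype(np.uint8))
```

```text
14.0167 [ 0.5605778  -0.11480037  0.18937407] [-3.14123498e+00 -1.68151997e-04 -1.30307024e-01]
```

View pics/w4z.png

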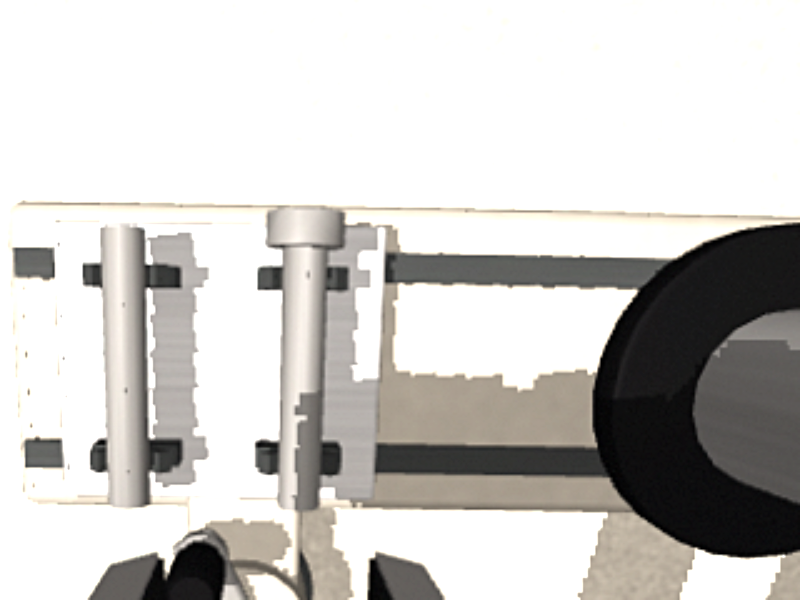

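The picture shows the flanged pin with its shaft centre line from (303,250) to (298,508) in the crop, flange inner edge at row 246, and tail at row 508. The ring light's left edge is at (593,410).

Run:
```python
from h import *
s=np.load("w4.npy",allow_pickle=True).item()
f=lambda x,y:(150+x/2.5,y/2.5)
a=onz(s,f(303.5,250),.086);b=onz(s,f(298.5,505),.086)
print(a,b,"len",np.linalg.norm(a-b))
d=(a-b)/np.linalg.norm(a-b);print("yaw",np.arctan2(d[1],d[0]))
print("vblocks",onz(s,f(303,278),.075),onz(s,f(298,457),.075))
e=[onz(s,f(283,380),.086),onz(s,f(322,380),.086)];print("dia",np.linalg.norm(e[0]-e[1]))
print("plain",onz(s,f(123,228),.086),onz(s,f(129,505),.086))
print("ringlight left edge",onz(s,f(593,410),.128),onz(s,f(593,410),.15))
og=b+d*62   if 0 else (onz(s,f(303,278),.08)+onz(s,f(298,457),.08))/2
print("origin",og)
o,p,R=tool();g=og+.012*d;g[2]=.086-.019
print("grasp",g,"local",R.T@(g-p))
```

```text
[ 0.64412835 -0.13969275  0.086     ] [ 0.55261363 -0.1268388   0.086     ] len 0.09241302822081908
yaw -0.13954488553431268
vblocks [ 0.63500478 -0.13893122  0.075     ] [ 0.56878461 -0.12904622  0.075     ]
dia 0.014193233403657475
plain [ 0.65971976 -0.07815431  0.086     ] [ 0.56093283 -0.06321515  0.086     ]
ringlight left edge [ 0.58234522 -0.2218081   0.128     ] [ 0.58648255 -0.21284347  0.15      ]
origin [ 0.60232959 -0.13382481  0.08      ]
grasp [ 0.61421294 -0.13549392  0.067     ] local [0.05584873 0.01359261 0.12237861]
```

Emit:
nudge_tcp:
  deltas:
    - [[0.04,0.028,0.0068,0,0.009],[0.04,0.0278,0.0068,0,0],[0.04,0,0,0.03,0],[0.04,0,0,0.03,0],[0.04,0,0,0.03,0],[0.04,0,0,0,0]]

```text
time: 14.52
tool_pos: [0.6096, -0.1341, 0.093]
ee_rot: [-3.139, 0.011, -0.139]
wrist_force: [-0.9, 0.9, -0.9]
width: 0.0401
finger_force: 0.0
```

Emit:
nudge_tcp:
  deltas:
    - [[0.04,0,0,0.0134,0],[0.04,0,0,0.0134,0],[0.04,0,0,0,0],[0,0,0,0,0],[0,0,0,0,0],[0,0,0,0,0],[0,0,0,0,0],[0,0,0,0,0]]

```text
time: 15.18
tool_pos: [0.6149, -0.1353, 0.0737]
ee_rot: [-3.14, -0.002, -0.139]
wrist_force: [0.1, 2.7, 1.7]
width: 0.0153
finger_force: 30.0
```

Emit:
nudge_tcp:
  deltas:
    - [[0,0,0,-0.005,0],[0,0,0,-0.01,0],[0,0,0,-0.02,0],[0,0,0,-0.025,0],[0,0,0,-0.025,0],[0,0,0,-0.025,0],[0,-0.018,-0.0246,0,0],[0,-0.018,-0.0246,0,0],[0,-0.018,-0.0246,0,0],[0,-0.018,-0.0246,0,0],[0,-0.018,-0.0246,0,0],[0,-0.018,-0.0246,0,0],[0,-0.018,-0.0246,0,0],[0,-0.018,-0.0246,0,0]]

```text
time: 16.35
tool_pos: [0.4976, 0.0795, 0.1826]
ee_rot: [3.141, 0.0, -0.14]
wrist_force: [-0.6, 1.1, -3.6]
width: 0.0152
finger_force: 30.0
```

Emit:
nudge_tcp:
  deltas:
    - [[0,0,0,0,-0.123],[0,0,0,0,-0.123],[0,0,0,0,-0.123],[0,0,0,0,-0.123],[0,0,0,0,-0.123],[0,0,0,0,-0.123],[0,0,0,0,-0.123],[0,0,0,0,-0.123],[0,0,0,0,-0.123],[0,0,0,0,-0.123],[0,0,0,0,-0.123],[0,0,0,0,-0.123],[0,0,0,0,0],[0,0,0,0,0],[0,0,0,0,0]]

```text
time: 17.6
tool_pos: [0.4986, 0.0786, 0.1824]
ee_rot: [3.142, 0.0, 1.334]
wrist_force: [-0.0, 0.6, -2.1]
width: 0.0154
finger_force: 30.0
```

Run:
```python
from h import *
L=np.array([.5416,.28,.2032]);ax=np.array([.2308,.9727,0])
o,p,R=tool();print(o["time"],p,o["ee_rot"],o["wrist_force"])
ims={}
for n in("wrist","top","scene"):
    s=robot.snapshot(n);np.save(f"{n}5.npy",s,allow_pickle=True);ims[n]=s["color"];print(n,np.round(proj(s,[L,L-.06*ax]),1).tolist())
w=cv2.resize(ims["wrist"],(800,600))[0:300]
t=cv2.resize(ims["top"][150:225,60:160+0],(400,300));c=cv2.resize(ims["scene"][85:160,310:410],(400,300))
cv2.imwrite("pics/m5.png",np.clip(np.vstack([w,np.hstack([t,c])])*1.5,0,255).astype(np.uint8))
```

```text
17.6 [0.49864067 0.07857322 0.18240214] [3.14158355e+00 2.20892322e-04 1.33401293e+00] [-0.03643128  0.63645238 -2.13684925]
wrist [[245.3, -215.5], [246.6, -56.4]]
top [[139.9, 206.5], [169.7, 213.2]]
scene [[338.8, 123.9], [315.7, 127.4]]
```

View pics/m5.png

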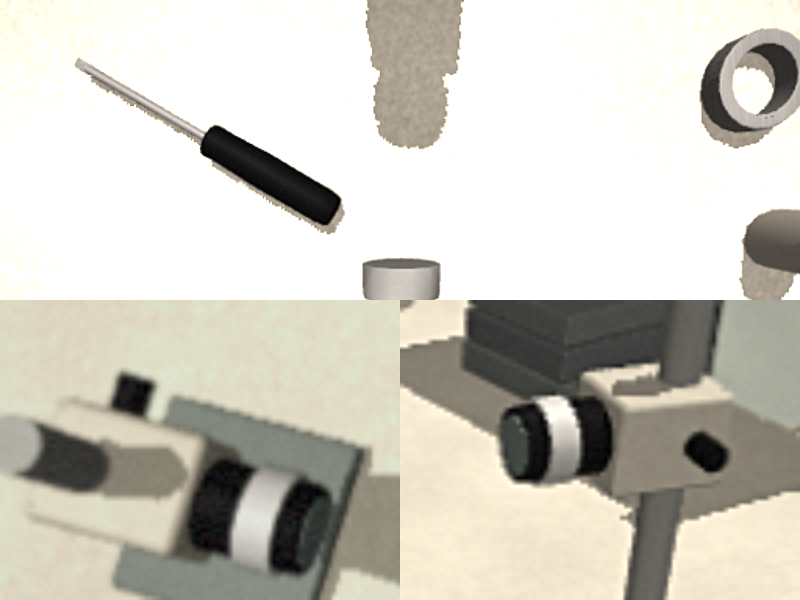

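The picture shows the pin held with its flange at the bottom of the wrist view (400,265). The lens sits just out of that view. The top and scene crops show the lens glass at (315,525) and (515,445). I'll rise and look at the barrel from above.

Run:
```python
from h import *
s=np.load("wrist5.npy",allow_pickle=True).item()
L=np.array([.5416,.28,.2032]);ax=np.array([.2308,.9727,0])
for h in(.15,.2,.25,.3):
  for b in(0,.08): print(h,b,np.round(proj(s,[L+b*ax-[0,0,h],L+(.07+b)*ax-[0,0,h]]),0).tolist())
```

```text
0.15 0 [[251.0, -38.0], [251.0, -130.0]]
0.15 0.08 [[251.0, -143.0], [250.0, -242.0]]
0.2 0 [[252.0, -14.0], [252.0, -91.0]]
0.2 0.08 [[251.0, -102.0], [251.0, -185.0]]
0.25 0 [[253.0, 4.0], [252.0, -62.0]]
0.25 0.08 [[252.0, -72.0], [252.0, -142.0]]
0.3 0 [[253.0, 18.0], [253.0, -40.0]]
0.3 0.08 [[253.0, -48.0], [252.0, -110.0]]
```

Emit:
nudge_tcp:
  deltas:
    - [[0,0,0,-0.04,0],[0,0,0,-0.04,0],[0,0,0,-0.04,0],[0,0,0,-0.04,0],[0,0,0,-0.04,0],[0,0,0,0,0],[0,0,0,0,0],[0,0,0,0,0]]

```text
time: 18.42
tool_pos: [0.4986, 0.0787, 0.3811]
ee_rot: [-3.14, 0.0, 1.336]
wrist_force: [-0.1, 0.8, -4.5]
width: 0.0147
finger_force: 30.0
```

Run:
```python
from h import *
s=robot.snapshot("wrist");np.save("wrist6.npy",s,allow_pickle=True);o,p,R=tool();print(p,o["ee_rot"])
L=np.array([.5416,.28,.2032]);ax=np.array([.2308,.9727,0]);print(np.round(proj(s,[L,L+.06*ax]),1))
cv2.imwrite("pics/w6.png",s["color"])
g=cv2.cvtColor(s["color"],cv2.COLOR_BGR2GRAY);m=(g<45).astype(np.uint8)
n,l,st,c=cv2.connectedComponentsWithStats(m)
for i in range(1,n):
    if st[i,4]>60: print(st[i],c[i])
```

```text
[0.49832832 0.07873211 0.37985548] [-3.13761667e+00  1.08955876e-03  1.33639879e+00]
[[252.6 -14. ]
 [252.4 -79.9]]
[217   3  73   6 229] [254.80786026   5.73362445]
[380  65  20  33 120] [385.05833333  84.8       ]
[399  64  17  24 122] [410.16393443  72.48360656]
[176  96  56  40 823] [203.86391252 115.76670717]
[435 139  20  14 224] [444.42857143 145.88839286]
[    0   207   512   177 41994] [233.90343859 322.06879554]
```

Emit:
nudge_tcp:
  deltas:
    - [[0,0.03,0,0,0],[0,0.03,0,0,0],[0,0.03,0,0,0],[0,0.03,0,0,0],[0,0,0,0,0],[0,0,0,0,0],[0,0,0,0,0]]

```text
time: 19.05
tool_pos: [0.5261, 0.1951, 0.38]
ee_rot: [-3.138, 0.003, 1.337]
wrist_force: [0.3, -0.6, -2.3]
width: 0.0151
finger_force: 30.0
```

Run:
```python
from h import *
s=robot.snapshot("wrist");np.save("wrist7.npy",s,allow_pickle=True);o,p,R=tool();print(o["time"],p,o["ee_rot"])
L=np.array([.5416,.28,.2032]);ax=np.array([.2308,.9727,0]);print(np.round(proj(s,[L,L+.06*ax]),1))
cv2.imwrite("pics/w7.png",np.clip(cv2.resize(s["color"][0:200,150:400],None,fx=3,fy=3)*1.4,0,255).astype(np.uint8))
```

```text
19.1 [0.52614145 0.19469043 0.38085536] [-3.13921207e+00  1.77926157e-03  1.33585686e+00]
[[253.6 104.9]
 [253.4  46.8]]
```

View pics/w7.png

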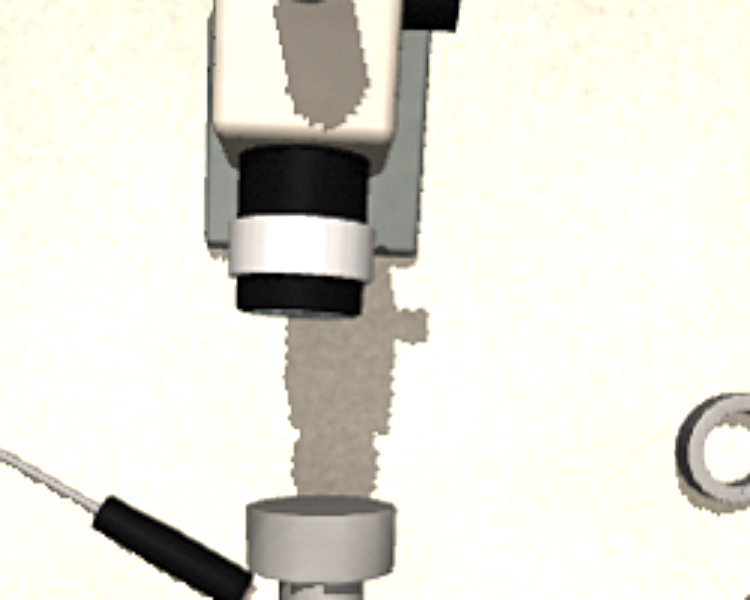

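The picture shows the barrel from above: front black section centred at x≈299.5 (row 295), rear black section at about 303.5 (row 185), and the held flange at (321,535).

Run:
```python
from h import *
s=np.load("wrist7.npy",allow_pickle=True).item()
g=cv2.cvtColor(s["color"],cv2.COLOR_BGR2GRAY).astype(float)
for v in list(range(50,106,3)):
    row=g[v,215:285]; gr=np.abs(np.gradient(row)); 
    i=np.argmax(gr[:25]);j=35+np.argmax(gr[35:])
    sub=lambda k:(np.sum(gr[k-2:k+3]*np.arange(k-2,k+3))/gr[k-2:k+3].sum()+215) if 2<=k<67 else k+215
    print(v,round(sub(i),2),round(sub(j),2),round((sub(i)+sub(j))/2,2))
col=g[85:115,249:252].mean(1);print(np.round(col).tolist())
A=onz(s,(150+299.5/3,295/3),.203);B=onz(s,(150+303.5/3,185/3),.203);d=(B-A);print(A,B,np.degrees(np.arctan2(d[1],d[0])))
L=np.array([.5416,.28,.2032])
print("front rim top",onz(s,(250,103.5),.2257))
```

```text
50 218.2 279.19 248.69
53 218.15 278.21 248.18
56 218.1 277.12 247.61
59 217.73 272.71 245.22
62 217.78 272.16 244.97
65 217.78 271.95 244.86
68 217.79 271.97 244.88
71 217.83 271.95 244.89
74 217.79 268.85 243.32
77 217.67 272.92 245.3
80 218.05 271.99 245.02
83 218.86 273.59 246.22
86 222.1 273.62 247.86
89 225.56 279.57 252.57
92 227.59 279.98 253.78
95 228.19 280.09 254.14
98 228.2 281.01 254.6
101 228.22 270.21 249.22
104 232.84 269.98 251.41
[203.0, 203.0, 203.0, 204.0, 213.0, 183.0, 56.0, 0.0, 11.0, 18.0, 19.0, 17.0, 19.0, 18.0, 18.0, 17.0, 16.0, 5.0, 53.0, 62.0, 55.0, 97.0, 115.0, 110.0, 108.0, 112.0, 112.0, 112.0, 114.0, 111.0]
[0.5392129 0.2877585 0.203    ] [0.54960725 0.3244508  0.203     ] 74.1834054458096
front rim top [0.53831708 0.28099344 0.2257    ]
```

Run:
```python
from h import *
s=np.load("wrist7.npy",allow_pickle=True).item()
g=cv2.cvtColor(s["color"],cv2.COLOR_BGR2GRAY).astype(float)
u,v,w=[],[],[]
for r in list(range(54,70,2))+list(range(93,101)):
    x=np.where(g[r,222:285]<40)[0]+222
    if len(x): print(r,x[0],x[-1],(x[0]+x[-1])/2,len(x)); u.append((x[0]+x[-1])/2);v.append(r)
# white ring
for r in range(76,90,2):
    x=np.where(g[r,215:285]>125)[0]+215; print("w",r,x[0],x[-1],(x[0]+x[-1])/2,len(x))
k=np.polyfit(v,u,1);print(k)
A=onz(s,(np.polyval(k,97),97),.203);B=onz(s,(np.polyval(k,60),60),.203);d=B-A;print(A,B,np.degrees(np.arctan2(d[1],d[0])))
```

```text
54 229 273 251.0 45
56 230 273 251.5 44
58 230 273 251.5 44
60 230 271 250.5 42
62 230 271 250.5 42
64 229 271 250.0 43
66 230 271 250.5 42
68 230 271 250.5 42
93 229 269 249.0 41
94 229 271 250.0 43
95 229 270 249.5 42
96 229 270 249.5 42
97 229 270 249.5 42
98 229 269 249.0 41
99 229 269 249.0 41
100 229 269 249.0 41
w 76 215 270 242.5 45
w 78 215 269 242.0 44
w 80 215 269 242.0 45
w 82 215 270 242.5 47
w 84 215 269 242.0 47
w 86 215 269 242.0 52
w 88 215 281 248.0 54
[-4.19681965e-02  2.53336245e+02]
[0.53893566 0.28928171 0.203     ] [0.54963848 0.32618202 0.203     ] 73.8253699134772
```

Emit:
nudge_tcp:
  deltas:
    - [[0,0,0,0,0.043],[0,0.017,-0.007,0.026,0],[0,0.017,-0.007,0.026,0],[0,0,0,0.026,0],[0,0,0,0,0],[0,0,0,0,0],[0,0,0,0,0]]

```text
time: 19.68
tool_pos: [0.523, 0.2311, 0.3063]
ee_rot: [3.139, -0.001, 1.292]
wrist_force: [0.1, 0.4, -1.8]
width: 0.015
finger_force: 30.0
```

Run:
```python
from h import *
s=robot.snapshot("wrist");np.save("wrist8.npy",s,allow_pickle=True);o,p,R=tool();print(o["time"],p,o["ee_rot"],o["wrist_force"])
L=np.array([.540,.281,.2032]);ax=np.array([.274,.9617,0]);print(np.round(proj(s,[L,L+.05*ax]),1))
g=cv2.cvtColor(s["color"],cv2.COLOR_BGR2GRAY).astype(int)
for r in range(0,150,4):
    x=np.where(g[r,200:320]<40)[0]+200
    if len(x): print(r,x[0],x[-1],(x[0]+x[-1])/2,len(x))
print(g[:160:3,256].tolist())
```

```text
19.7333 [0.52334433 0.23133281 0.30734965] [ 3.13741696e+00 -2.65531570e-03  1.29226854e+00] [-1.064141    0.14947443 -2.40679906]
[[259.9 139.4]
 [260.1  81.1]]
0 241 319 280.0 55
4 242 319 280.5 52
8 245 319 282.0 47
12 250 319 284.5 36
16 298 319 308.5 22
20 298 318 308.0 21
76 232 282 257.0 51
80 230 284 257.0 55
84 230 283 256.5 54
88 231 283 257.0 53
92 231 283 257.0 53
96 230 283 256.5 54
100 230 283 256.5 54
128 231 282 256.5 52
132 231 282 256.5 52
136 231 282 256.5 52
140 233 280 256.5 48
[34, 35, 34, 36, 35, 112, 102, 103, 105, 104, 105, 106, 106, 107, 106, 106, 108, 109, 106, 107, 106, 179, 177, 127, 70, 12, 23, 23, 22, 21, 21, 22, 18, 21, 2, 212, 206, 206, 206, 205, 206, 206, 225, 5, 19, 17, 18, 0, 113, 118, 117, 119, 115, 117]
```

Run:
```python
from h import *
s=np.load("scene5.npy",allow_pickle=True).item();t=np.load("top5.npy",allow_pickle=True).item();w=np.load("wrist8.npy",allow_pickle=True).item()
g=lambda a:cv2.cvtColor(a["color"],cv2.COLOR_BGR2GRAY).astype(int)
print(g(s)[108:136,332:352]);print(g(t)[192:226,128:148])
print("lateral",onz(w,(256.5,134),.2),onz(w,(256.5,134),.207))
gw=g(w)
for r in range(165,215,6):
    e=np.abs(np.gradient(gw[r,220:300].astype(float)));i=220+np.argmax(e[:35]);j=220+40+np.argmax(e[40:]);print(r,i,j,(i+j)/2)
print(gw[140:215,257].tolist())
```

```text
[[ 86  87  89  90  93  78  53  41  38  41  40  38  34  31  30  27  21  56
   39  43]
 [ 86  87  86  88  88  93  94  80  54  41  45  93  94 123 125 161 165 167
  138  76]
 [ 87  87  86  87  87  90  92  96  90  80  77  67 142 168 163 158 154 156
  163 175]
 [ 87  87  86  88  91  96  60  51  28  21   4   3  55 137 165 165 164 164
  168 178]
 [ 87  85  90  94  56   7   0   2  11  10  11  14  25  84 174 175 171 169
  171 177]
 [ 88  87  90  70  22   9  23  12  10  18  23  19  10  21 112 174 173 171
  171 177]
 [ 85  87  95  45  18  41  65  64  19  18  23  25  20   0 121 182 176 170
  168 165]
 [ 84  85  90  49  43  46  46  80  35   6  20  20  18   1  16 164 165 158
  155 156]
 [ 85  86  72  41  42  45  45  45  35   9  14  18  17   8  26 106 154 152
  148 148]
 [ 83  84  69  47  42  43  47  46  83  35  10  17  15  13   0 106 147 144
  141 140]
 [117  95  70  44  43  46  44  46  45  54  23  16  17   8   0  80 142 140
  136 136]
 [165 175 100  40  42  46  48  45  47  41  13  15  14  18   5  20 135 137
  132 131]
 [161 167 120  56  40  44  45  45  49  48  23   9  12  13   3  27 132 131
  126 
[... 4074 characters left out ...]

  148 149]
 [ 92  95  93  93  96  93  93  93  90  70  42  62  90  92 103 146 147 148
  149 149]]
lateral [0.53829376 0.28633446 0.2       ] [0.53833928 0.28656725 0.207     ]
165 250 288 269.0
171 231 282 256.5
177 231 284 257.5
183 232 284 258.0
189 232 283 257.5
195 242 281 261.5
201 242 271 256.5
207 242 271 256.5
213 242 271 256.5
[13, 0, 156, 133, 113, 118, 119, 119, 114, 113, 115, 115, 116, 114, 114, 117, 116, 113, 112, 116, 114, 114, 112, 119, 111, 77, 67, 70, 71, 74, 72, 68, 143, 144, 139, 141, 139, 138, 139, 138, 138, 138, 138, 139, 139, 140, 138, 138, 138, 138, 141, 140, 138, 137, 93, 74, 67, 142, 153, 149, 150, 148, 149, 148, 150, 149, 148, 147, 149, 149, 147, 147, 148, 148, 148]
```

Run:
```python
from h import *
s=np.load("scene5.npy",allow_pickle=True).item();t=np.load("top5.npy",allow_pickle=True).item();w=np.load("wrist8.npy",allow_pickle=True).item()
L=tri((s,(338.3,121.2)),(t,(138.3,207.5)));print(L,proj(s,L),proj(t,L))
A=np.array([.5383,.2864]);d=np.array([.274,.9617]);v=L[:2]-A;print("along",v@d,"lateral",v@[d[1],-d[0]])
# wrist: front rim top (row 141.5) at several lens heights
for z in(.2,.205,.21,.215): print(z,((onz(w,(256.5,141.5),z+.0225)[:2]-A)@d))
# wrist + scene only
print("s+w rays lens z if on vertical plane:")
n=np.array([d[1],-d[0],0]);
for c,uv in((s,(338.3,121.2)),(t,(138.3,207.5))):
    o,r=ray(c,uv);k=((np.array([*A,0])-o)@n)/(r@n);print(o+r*k,(o+r*k)[:2]@d-A@d)
o,p,R=tool();print("pin flange top lateral local",[R.T@(onz(w,(u,v),z)-p) for u,v,z in((257.5,183,p[2]+.013+.014),(256.5,205,p[2]+.013))])
```

```text
[0.53869513 0.28108488 0.20895571] [[338.5364099  121.14794597]] [[138.54296338 207.66967969]]
along -0.0050032868906186015 lateral 0.00183633715499729
0.2 -0.00552182637618414
0.205 -0.005234694309009459
0.21 -0.00494756224183481
0.215 -0.004660430174660129
s+w rays lens z if on vertical plane:
[0.53702514 0.28192541 0.20798006] -0.0046525260690592485
[0.52774722 0.24936127 0.32531058] -0.038511604873305405
pin flange top lateral local [array([ 0.03756385, -0.00051381, -0.02690273]), array([ 0.02238951, -0.00102429, -0.01294498])]
```

Emit:
nudge_tcp:
  deltas:
    - [[0,-0.026,0.0011,0,0],[0,-0.0256,0,0,0],[0,0,0,0.03,0],[0,0,0,0.03,0],[0,0,0,0.03,0],[0,0,0,0.0211,0],[0,0,0,0,0],[0,0,0,0,0],[0,0,0,0,0],[0,0,0,0,0],[0,0,0,0,0],[0,0,0,0,0]]

```text
time: 20.73
tool_pos: [0.5102, 0.1824, 0.1951]
ee_rot: [3.139, -0.002, 1.294]
wrist_force: [-1.0, 0.1, -2.6]
width: 0.0152
finger_force: 30.0
```

Run:
```python
from h import *
o,p,R=tool();print(o["time"],p,o["ee_rot"],o["wrist_force"])
d=np.array([.274,.9617,0]);F=p+.0437*d+[0,0,.0123]
for n in("scene","top"):
    s=robot.snapshot(n);np.save(n+"9.npy",s,allow_pickle=True);q=proj(s,[F,F-.1*d]);print(n,q.round(1).tolist())
    g=cv2.cvtColor(s["color"],cv2.COLOR_BGR2GRAY).astype(int);x,y=q[0].round().astype(int)
    print(x-12,y-11);print(g[y-11:y+12,x-12:x+13])
```

```text
20.7333 [0.5102278  0.18235153 0.19510964] [ 3.13866535e+00 -1.75186386e-03  1.29381927e+00] [-0.97208562  0.07782647 -2.56868626]
scene [[315.3, 124.6], [274.5, 129.9]]
303 114
[[ 85  78 121 158 163 162 161 159 158 158 159 159 160 160 162 161 162 162
  162 160 165 172 120  89  82]
 [ 84  78 122 156 161 160 158 159 158 158 157 158 160 160 158 158 159 160
  158 159 159 163 167 171 119]
 [ 83  77 123 157 161 160 158 159 158 156 159 158 157 156 156 157 156 157
  159 161 160 160 161 163 168]
 [ 85  78 140 165 159 158 159 159 161 159 158 156 155 156 158 157 158 158
  158 157 157 157 158 159 160]
 [ 83  77 139 164 158 160 161 161 162 163 163 158 158 157 157 158 156 157
  159 157 156 155 156 159 158]
 [ 82  85 141 164 158 162 158 158 159 158 155 143 149 157 156 154 156 158
  157 157 156 154 154 156 154]
 [ 83  98 147 164 161 162 122  96 114 110 104 101 117 149 158 155 156 154
  155 157 156 157 156 156 156]
 [ 82  92 144 166 164 145  79  26  90 119 121
[... 2821 characters left out ...]
45 44 43 45 46 42 47 42 45 43 43 42 44 30 29 54 59 62
  60]
 [48 43 43 47 45 49 42 46 41 47 43 43 43 41 40 40 42 42 43 36 29 49 63 59
  59]
 [43 44 44 43 43 42 41 43 45 42 41 43 37 42 41 45 43 40 41 39 33 54 63 59
  61]
 [45 41 45 39 41 44 44 37 39 39 43 40 36 37 40 39 38 38 38 35 30 52 59 61
  62]
 [44 45 41 43 42 38 43 41 39 40 38 40 42 38 34 37 40 39 35 36 34 36 56 62
  61]
 [43 42 41 41 36 40 36 41 37 42 35 41 38 39 35 40 35 35 32 35 30 31 51 60
  60]
 [43 38 36 38 38 38 42 40 35 37 29 32 34 34 34 34 31 33 33 33 30 33 53 59
  62]
 [39 38 40 41 36 34 39 37 33 37 35 39 34 28 30 33 33 29 33 35 33 34 54 59
  61]
 [40 36 37 37 34 35 38 37 31 37 35 34 32 31 29 33 36 33 28 30 25 27 35 56
  59]]
```

Run:
```python
from h import *
s=np.load("scene9.npy",allow_pickle=True).item()
d=np.array([.274,.9617,0]);n=np.array([.9617,-.274,0]);p=np.array([.5102,.18235,.1951])
F=p+.0437*d-.0008*n+[0,0,.0123]
a=np.linspace(0,6.283,73)[:,None]
c=lambda P,r:proj(s,P+r*(np.cos(a)*n+np.sin(a)*[0,0,1]))
f,b=c(F,.014),c(F-.012*d,.014)
print("face u",f[:,0].min(),f[:,0].max(),"v",f[:,1].min(),f[:,1].max(),"back u",b[:,0].min(),b[:,0].max(),"v",b[:,1].min(),b[:,1].max())
g=cv2.cvtColor(s["color"],cv2.COLOR_BGR2GRAY).astype(float)
q=lambda arr,th:np.argmax(arr<th)
for u in(312,313,314):
    col=g[112:140,u];k=np.where(col<135)[0];print(u,112+k[0],112+k[-1])
for v in(123,124,125,126,127):
    r=g[v,305:325];k=np.where(r<135)[0];e=k[-1];print(v,305+e+(135-r[e])/(r[e+1]-r[e]))
L=np.array([.5378,.28134,.2085]);gl=proj(s,L+.018*(np.cos(a)*n+np.sin(a)*[0,0,1]));print("glass r18",gl.min(0),gl.max(0),proj(s,[L,L-.06*d,F]))
```

```text
face u 312.8378488237576 317.52325497156306 v 118.47031049154324 130.50533295291268 back u 308.10512721434225 312.68633085215754 v 119.06474305581712 131.13403762824362
312 120 131
313 120 131
314 120 131
123 316.5483870967742
124 316.8974358974359
125 317.34615384615387
126 317.4
127 317.4864864864865
glass r18 [335.07036019 113.51370914] [341.73538263 128.78373224] [[338.34954277 121.16792204]
 [314.84824517 124.15268326]
 [315.15159665 124.49984086]]
```

Emit:
nudge_tcp:
  deltas:
    - [[0,-0.001,0.0003,-0.0022,0],[0,0,0,0,0],[0,0,0,0,0],[0,0,0,0,0],[0,0,0,0,0],[0,0,0,0,0]]

```text
time: 21.33
tool_pos: [0.5093, 0.1811, 0.1953]
ee_rot: [-3.141, 0.0, 1.294]
wrist_force: [0.4, 0.2, -3.0]
width: 0.0149
finger_force: 30.0
```

Run:
```python
from h import *
o,p,R=tool();print(o["time"],p,o["ee_rot"],o["qvel"].round(4) if hasattr(o["qvel"],"round") else o["qvel"])
s=robot.snapshot("scene");d=np.array([.274,.9617,0])
F=p+.0437*d+[0,0,.0112];q=[proj(s,F-k*d)[0].round(1).tolist() for k in(.006,.02,.085,.1,.106)];print(q)
g=cv2.cvtColor(s["color"],cv2.COLOR_BGR2GRAY).astype(int)
print(g[118:140,264:286]);print(g[114:136,303:318])
```

```text
21.3333 [0.5092617  0.18107234 0.19526081] [-3.14139011e+00  5.96127364e-06  1.29380585e+00] [ 0.0007  0.0019  0.0001 -0.0015  0.0018  0.0001]
[[312.2, 125.3], [306.6, 126.0], [280.0, 129.4], [273.8, 130.2], [271.3, 130.6]]
[[158 157 159 160 160 160 157 156 157 157 158 157 156 154 155 153 154 158
  155 156 155 154]
 [156 156 158 159 157 158 157 157 157 157 156 159 159 158 157 157 157 157
  157 155 153 153]
 [155 154 154 156 160 159 158 157 157 156 157 157 158 157 156 156 153 156
  157 155 155 154]
 [157 156 155 156 155 157 157 156 155 155 154 155 156 155 152 153 155 154
  155 155 154 155]
 [157 156 158 158 156 156 158 157 158 156 155 156 155 154 155 155 156 156
  156 155 156 158]
 [154 156 158 158 158 161 159 157 159 158 158 158 157 158 155 156 158 158
  158 158 161 160]
 [158 158 160 160 159 158 159 158 158 158 159 159 158 159 160 163 162 163
  165 164 166 159]
 [160 160 159 158 158 157 158 159 162 162 162 163 164 158 157 155 154 154
  153 148 14
[... 1996 characters left out ...]
8 150]
 [ 92 111 119 115 112 111 113  83  53  81  95  94  90 115 149]
 [ 88  97  99  97  94  93  94  78  55  76  89  86  80 108 147]
 [ 85  85  82  79  77  76  73  68  59  71  78  78  70  99 145]
 [ 86  75  65  63  61  60  63  60  55  67  73  66  59  98 148]
 [ 83  74  65  73  90  78  55  42  49  62  60  60  51 116 153]
 [ 93 113 119 128 158 145  85  42  45  49  48  49  62 135 160]
 [107 151 164 159 157 161 132  84  72  83  89  93 124 150 157]
 [118 153 159 156 154 156 161 150 136 155 166 164 160 155 153]
 [146 160 157 157 152 152 156 158 158 155 155 155 156 156 152]
 [161 156 154 154 153 153 153 155 155 155 155 154 155 156 155]
 [159 157 158 157 156 154 154 154 154 155 154 154 156 155 155]]
```

Emit:
nudge_tcp:
  deltas:
    - [[0,0,0,-0.002,0],[0,0,0,0,0],[0,0,0,0,0],[0,0,0,0,0],[0,0,0,0,0],[0,0,0,0,0],[0,0,0,0,0],[0,0,0,0,0]]

```text
time: 22.05
tool_pos: [0.5093, 0.1811, 0.1974]
ee_rot: [3.142, -0.0, 1.294]
wrist_force: [1.0, 0.3, -1.5]
width: 0.0151
finger_force: 30.0
```

Run:
```python
from h import *
s=robot.snapshot("scene");P=[]
for i in range(3): o,p,R=tool();P.append(p);robot.snapshot("scene")
print(o["time"],np.array(P));p=np.mean(P,0)
g=cv2.cvtColor(s["color"],cv2.COLOR_BGR2GRAY).astype(float)
def edge(x,th=130):
    k=np.where(x<th)[0];a,b=k[0],k[-1]
    return a-1+(x[a-1]-th)/(x[a-1]-x[a]), b+(th-x[b])/(x[b+1]-x[b])
for u in(311,312,313,314): a,b=edge(g[114:138,u]);print(u,114+a,114+b,114+(a+b)/2)
for u in(276,278): a,b=edge(g[118:142,u]);print(u,118+(a+b)/2)
d=np.array([.274,.9617,0]);F=p+.0437*d+[0,0,.0112];L=np.array([.5378,.28134,.2085])
for k in(.003,.006,.009,.0944): print(proj(s,[F-k*d,L-(.06+k)*d]).round(2).tolist())
print("err local",(L-.06*d-F)@d,(L-.06*d-F)@[.9617,-.274,0],(L-F)[2])
```

```text
22.2 [[0.50932463 0.18108057 0.19736151]
 [0.50930237 0.18108625 0.19734941]
 [0.50932359 0.1810758  0.19737067]]
311 118.7948717948718 131.125 124.9599358974359
312 118.56 130.98387096774195 124.77193548387098
313 118.42105263157895 130.83582089552237 124.62843676355067
314 118.64102564102564 130.64473684210526 124.64288124156545
276 129.06851133346947
278 128.81666666666666
[[313.46, 124.32], [313.65, 124.31]]
[[312.26, 124.47], [312.46, 124.46]]
[[311.06, 124.63], [311.26, 124.61]]
[[276.14, 129.11], [276.35, 129.09]]
err local 0.000529503269554972 -7.87676236131052e-05 -6.052877408674329e-05
```

```bash
python3 -c "
from bench import robot
print(robot.close_job())"
```

```text
the job is handed in; nothing more can be done
None
```

The stage is wound fully out to its stop, and the flanged pin is held level and still in the gripper, its flange facing the lens 60 mm away; by my camera measurements it is within about 1 mm of centre, and the job is handed in at about 22 s (no verdict was returned).

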